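# Slide a crate of jars over a tray's sill, snug to its divider

## Robot

A 7-joint arm with a two-finger parallel gripper is mounted at the origin on the work surface. World frame = base frame: x ahead of the robot, y to its left, z up, the work surface at z = 0. Lengths are in m, angles in rad, forces in N, time in s.
With the tool pointing down it reaches from about 0.425 to 0.95 m from the base axis. Payload 4.7 kg.
Tool frame: the origin (TCP) lies between the finger pads; the fingertips stand 25 mm ahead of it and the grasp point (between the pads) lies 6 mm ahead of it; x points along the fingers, z is the direction in which the jaws open and shut, and the axes are right-handed (so a half turn about x gives the same grasp; the last joint's range is limited). The gripper opens to 85 mm and grips with 20 to 120 N. Pads are 22 mm wide; open, the fingers measure 114 mm over their backs; the gripper's body (76 mm by 85 mm) begins 54 mm behind the grasp point. The pads swing forward as they close: fully open they stand 13 mm farther back than shut.
Start: joints at [-1.372, 0.469, -0.049, 1.532, 0.024, 1.141, -0.082], TCP at [0.152, 0.658, 0.256] pointing down, gripper open.
Joint ranges: [-2.59, 2.59], [-0.33, 1.99], [-1.39, 1.29], [0.1, 2.45], [-1.04, 4.18], [0.21, 1.99], [-2.66, 2.66]. Speed limits (rad/s): [2.57, 2.57, 3.14, 3.14, 3.14, 3.14, 3.14].

## Interface

Orientations are given as a 3x3 rotation matrix whose columns are the frame's x, y, z axes.
In Python, from rig import * gives the robot as it stands. Calls block until the motion is done:
- movep(position, orientation): joint-space move of the TCP to a pose.
- move_l(position, attitude=None, feed=0.15, until_force=None): straight line of the TCP; attitude=None keeps the orientation; feed is the mean speed in m/s. With until_force (N) it stops when the force on the tool has changed by that much, and returns True; else False.
- move_joints(angles): joint-space move.
- command_gripper(opening, newtons=None): finger opening in m; newtons is the grip in N (None keeps the last); returns when the fingers have stopped.
- sleep(seconds).
- inverse_kinematics(position, orientation): joint angles nearest the present ones, or None.
- sense(): the state.
- camera(name): name is "scene" or "top" or "wrist"; returns (picture, depth): 480x640x3 uint8, red, green, blue; 480x640 float32, m along the optical axis (not along the pixel's ray), 0 where there is no reading.
- camera_params(name): a dict with "K" (3x3 intrinsics, pixels), "dist" ([k1, k2, p1, p2, k3] as OpenCV has them; the pictures are not rectified), "position" and "rotation" of the camera in the world; the wrist camera has in their place "tool_from_camera" (4x4, takes a point from camera to tool coordinates, whose origin is the TCP and whose axes are the tool frame's). Camera axes: x right, y down, z forward; pixel columns grow to the right and rows downward; lengths in m; the calibration is good to about 2 mm. A picture is of the moment at which its call begins: read the wrist's pose just before it. camera_params takes no time and is no camera call.
A pose or a line that the arm cannot do raises Unreachable and nothing moves.
- finish_job(): hands the job in, once; it reports no verdict.
The state is a dict: "time_s": time; "joint_pos": joint angles; "qd": joint speeds; "joint_efforts": joint torques, N m; "position": TCP position; "tcp_rot": TCP orientation; "wrist_force": force on the tool from outside, world axes, zero at the start; "ft_torque": the same for the moment, N m; "finger_gap": finger opening in m.
Only numpy, scipy, OpenCV 4.12 (cv2) and the standard library are available. Lean on these libraries where they do the work, as an engineer would, in place of code of your own. Each camera call takes 0.05 s, during which the arm holds its last target.

## Task

Put the crate of woven jars into the delivery tray by sliding, without carrying it: raise only its end that faces the tray, by the handle there, up onto the tray's sill, then push the crate over until it lies flat inside, squarely snug against the divider. Ease it up to the divider so that the divider, which is only clipped in place, is not pushed along, and don't ram the sill, tip the crate steeply or disturb the other things.

Things in the scene. Friction and masses are not known exactly. Their poses are not given: they have to be found in the camera images.
- tray: Plywood delivery tray, open on top, fixed, 325 mm long (x), 158 mm wide. Origin: on the table top under the middle of the outer face of its sill, the low front strip facing the crate. x points level into the tray, z up. Side walls 10 mm thick along the whole length, inner faces at y = +/-69 mm, top 34 mm above the table. End wall at x = 315 to 325 mm, top 60 mm.
- tray_sill (a point): Middle of the sill's top face, 16 mm above the table (axes as the tray's). The sill is 12 mm thick: 6 mm either way along x. It stands 11 mm above the tray's floor inside.
- tray_bay (a point): Point on the tray's floor (5 mm above the table), 100 mm in from the sill's outer face. Farther in a plywood divider plate (134 mm wide, 8 mm thick, top 96 mm above the table) stands across the tray, its face 90 to 135 mm beyond this point: just where is not measured; see it or feel for it. Spring clips on the walls hold it against about 15 N; pushed harder, it slides.
- crate_mid (a point): Centre of the loose wooden crate, 35 mm above its underside. Crate 160 mm long (x), 120 mm wide (y), 8 mm floor, side walls 70 mm high, open on top, 0.5 to 0.8 kg with four woven jars wedged in its middle (58 mm high, none within 38 mm of the end faces). x points to the leading end, which faces the tray; z up. Corner posts 77 mm high; end walls only 40 mm high, below the handles. Friction 0.45 to 0.65.
- crate_grip (a point): Middle of the dowel handle at the crate's leading end, on its axis (axes as crate_mid): round wood, 14 mm thick, 100 mm long between the posts, running across the crate (along y), 72 mm ahead of the crate's centre, 70 mm above its underside, 23 mm free between it and the end wall below. A like handle sits at the trailing end. The dowel can turn between the fingers as that end rises.
- crate_nose (a point): Middle of the crate's bottom edge at the leading end (80 mm ahead of the centre, on the underside), axes as crate_mid.
- crate_tail (a point): Middle of the crate's bottom edge at the trailing end (80 mm behind the centre, on the underside), axes as crate_mid. Once its middle is past the sill the crate tips down into the tray by itself, this end rising to about 30 mm before it follows; a finger pressed hard against this end can bind by friction and hinder that, one that rises with it helps.
- jar_left: Lidded woven jar, 54 mm across, 82 mm high, standing in the tray behind the divider; bystander. Origin under its centre.
- jar_right: The same, next to it; bystander.
- flask: Woven bottle, 72 mm across, 210 mm high, standing past the tray's closed end; bystander. Origin under its centre.
- glue: White glue bottle with a blue cap, 42 mm across, 130 mm high, standing beyond the crate; bystander. Origin under its centre.
- basket: Small woven basket with an arched handle, 76 mm across, 120 mm high, standing beyond the tray; bystander. Origin under its centre.
- scissors: Scissors with blue handles, lying flat on the robot's side of the tray, about 150 mm long; bystander.
- brush: Brush, 170 mm long, lying on the robot's side of the crate; bystander.

How it is judged:
By the outcome, as a careful person would: the job done as asked, in the order asked, and still so for the second after the job is handed in, with the robot touching nothing.
It also fails if it takes over 72 s, if anything falls off the work surface, if the arm or the gripper's body presses on something with over 40 N, if the wrist force passes 120 N, or if a joint passes its speed limit or range.

## Working session

There is one attempt and no reset: what is moved stays moved. The work goes in short steps, each a Python script; the robot and the scene stay as the last script left them, time stands still between calls to the robot, and variables do not carry over. Pictures are saved under pics/ and viewed, and the job is handed in when it is done.

```bash
ls; mkdir -p pics
python3 - <<'E'
from rig import *
import cv2, numpy as np
s=sense();print(s['time_s'],s['position'],s['tcp_rot'],s['wrist_force'],s['finger_gap'])
for n in("scene","top"):
    p,d=camera(n);cv2.imwrite(f"pics/{n}0.png",p[:,:,::-1]);np.savez(f"pics/{n}0.npz",p=p,d=d)
    print(n,camera_params(n))
print(camera_params("wrist"))
E
```

```text
pics
0.0 [0.15228632 0.65705213 0.25524548] [[-3.73071359e-04 -9.74180604e-01  2.25769821e-01]
 [-1.92785396e-03  2.25770118e-01  9.74178699e-01]
 [-9.99998072e-01 -7.18130716e-05 -1.96230629e-03]] [0.4251465  0.6858278  0.11323406] 0.0857822269501425
scene {'K': array([[620.47009648,   0.        , 310.89632673],
       [  0.        , 620.47009648, 232.8746427 ],
       [  0.        ,   0.        ,   1.        ]]), 'dist': array([-0.11683969,  0.        ,  0.        ,  0.        ,  0.        ]), 'position': array([1.29378305, 0.79134512, 0.72432196]), 'rotation': array([[-0.73104963,  0.36310765, -0.57768441],
       [ 0.68227596,  0.37893265, -0.62522761],
       [-0.00812145, -0.85121259, -0.52475819]])}
top {'K': array([[526.8182621 ,   0.        , 319.36916899],
       [  0.        , 526.8182621 , 231.77438704],
       [  0.        ,   0.        ,   1.        ]]), 'dist': array([-0.05873071,  0.        ,  0.        ,  0.        ,  0.        ]), 'position': array([0.44130611, 0.0027116 , 0.99792435]), 'rotation': array([[ 0.00680292, -0.99333866,  0.11503054],
       [-0.99976285, -0.00913607, -0.01976788],
       [ 0.02068713, -0.11486878, -0.99316525]])}
{'K': array([[332.55936868,   0.        , 315.90600607],
       [  0.        , 332.55936868, 237.56050323],
       [  0.        ,   0.        ,   1.        ]]), 'dist': array([0.01283787, 0.        , 0.        , 0.        , 0.        ]), 'tool_from_camera': array([[ 2.99773450e-04, -3.12191581e-01,  9.50019119e-01,
        -1.16906772e-01],
       [-7.78625731e-04, -9.50018947e-01, -3.12191279e-01,
         7.92894809e-02],
       [ 9.99999652e-01, -6.46122674e-04, -5.27870856e-04,
        -8.94045860e-05],
       [ 0.00000000e+00,  0.00000000e+00,  0.00000000e+00,
         1.00000000e+00]])}
```

View pics/scene0.png

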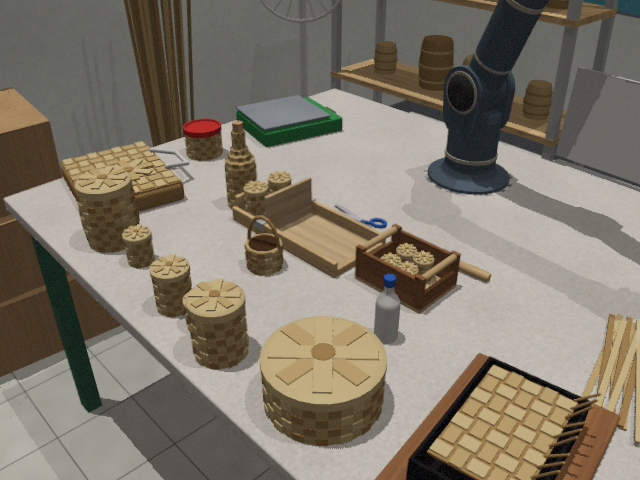

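View pics/top0.png

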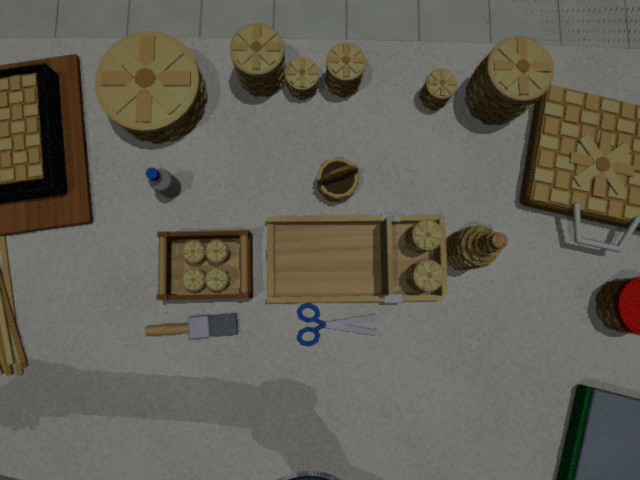

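The top view shows the crate at about (205,266) and the tray spanning about (266..446, 215..302), with the divider at u≈387. World −y is to the right. The brush and scissors are below them. Next I'll measure.

```bash
cat > h.py <<'E'
import cv2, numpy as np
from rig import *
def ray(n,uv,T=None):
    c=camera_params(n); uv=np.asarray(uv,float).reshape(-1,1,2)
    r=cv2.undistortPoints(uv,c["K"],c["dist"]).reshape(-1,2)
    r=np.c_[r,np.ones(len(r))]
    if n=="wrist":
        R,p=T; M=c["tool_from_camera"]; o=p+R@M[:3,3]; return o,(r@M[:3,:3].T)@R.T
    return np.array(c["position"]), r@np.array(c["rotation"]).T
def onplane(n,uv,z,T=None):
    o,d=ray(n,uv,T); return o+d*((z-o[2])/d[:,2])[:,None]
def cloud(n,dep,T=None):
    v,u=np.mgrid[0:480,0:640]; o,d=ray(n,np.c_[u.ravel(),v.ravel()],T)
    P=o+d*dep.ravel()[:,None]; P[dep.ravel()<=0]=np.nan
    return P.reshape(480,640,3)
E
python3 - <<'E'
from h import *
f=np.load("pics/top0.npz");p=f['p'];d=f['d']
C=cloud("top",d)
print("table z",np.nanmedian(C[340:400,440:540,2]))
crop=p[200:360,130:460];cv2.imwrite("pics/topc.png",cv2.resize(crop[:,:,::-1],None,fx=2.4,fy=2.4,interpolation=cv2.INTER_CUBIC))
z=np.clip(C[200:360,130:460,2]/0.1*255,0,255);cv2.imwrite("pics/topz.png",cv2.resize(np.nan_to_num(z).astype(np.uint8),None,fx=2.4,fy=2.4,interpolation=cv2.INTER_NEAREST))
E
```

```text
table z -0.0008303394303743605
```

View pics/topc.png

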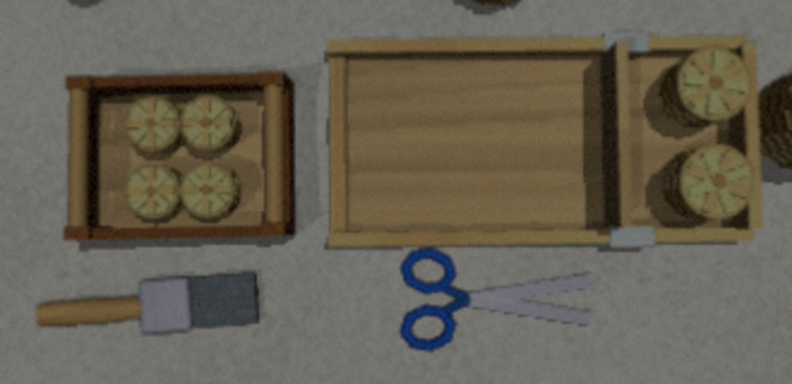

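View pics/topz.png

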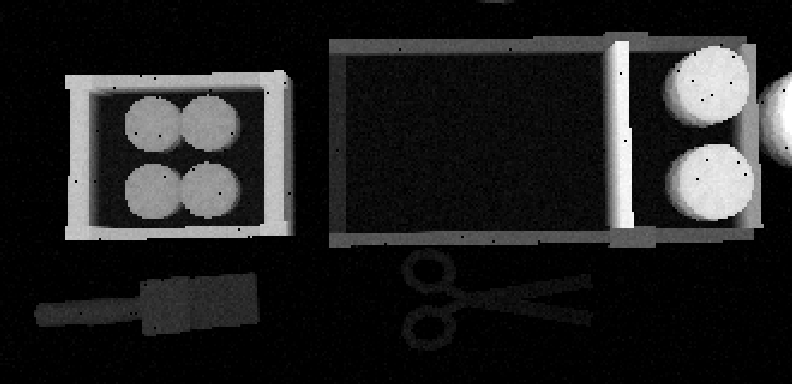

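```bash
cat >> h.py <<'E'
def comp(mask,seed_uv):
    m=cv2.morphologyEx(mask.astype(np.uint8),cv2.MORPH_OPEN,np.ones((2,2),np.uint8))
    n,l,st,c=cv2.connectedComponentsWithStats(m)
    return l,st,c
def rect(P):  # P Nx2 world, in m
    (c,s,a)=cv2.minAreaRect((P*1000).astype(np.float32)); return c,s,a
E
python3 - <<'E'
from h import *
f=np.load("pics/top0.npz");C=cloud("top",f['d']);Z=C[:,:,2]
U=np.zeros((480,640),bool)
def roi(u0,u1,v0,v1):
    m=U.copy();m[v0:v1,u0:u1]=1;return m
cr=roi(150,260,222,305)&(Z>.063)&(Z<.09)
print("crate",rect(C[cr][:,:2]),np.median(Z[cr]))
tw=roi(260,390,205,225)&(Z>.026)&(Z<.042); tw2=roi(260,380,290,308)&(Z>.026)&(Z<.042)
for m in (tw,tw2):
    P=C[m][:,:2];print("wall",rect(P),np.median(Z[m]))
si=roi(262,280,224,296)&(Z>.010)&(Z<.022);print("sill",rect(C[si][:,:2]),np.median(Z[si]))
dv=roi(375,400,218,296)&(Z>.08);print("div",rect(C[dv][:,:2]),np.median(Z[dv]))
en=roi(425,450,212,302)&(Z>.05)&(Z<.068);print("end",rect(C[en][:,:2]))
tr=roi(260,455,205,310)&(Z>.026)&(Z<.042);print("trayall",rect(C[tr][:,:2]))
# line fits
for nm,m in(("wallA",tw),("wallB",tw2)):
    P=C[m];y=P[:,1];k=np.polyfit(y,P[:,0],1);print(nm,k, np.percentile(P[:,0]-np.polyval(k,y),[2,98]),y.min(),y.max())
for nm,m in(("sill",si),("div",dv)):
    P=C[m];k=np.polyfit(P[:,0],P[:,1],1);print(nm,k,np.percentile(P[:,1]-np.polyval(k,P[:,0]),[2,98]),P[:,0].min(),P[:,0].max())
P=C[cr]
hd=roi(240,262,240,292)&(Z>.06)&(Z<.09);Q=C[hd];k=np.polyfit(Q[:,0],Q[:,1],1);print("leadhandle",k,np.percentile(Q[:,1]-np.polyval(k,Q[:,0]),[2,98]))
hd=roi(156,168,240,292)&(Z>.06)&(Z<.09);Q=C[hd];k=np.polyfit(Q[:,0],Q[:,1],1);print("trailhandle",k,np.percentile(Q[:,1]-np.polyval(k,Q[:,0]),[2,98]),np.percentile(Q[:,2],[50,98]))
for nm,z in(("crate edges",cr),): print(nm,C[z].min(0),C[z].max(0))
np.save("pics/C.npy",C)
E
```

```text
crate ((489.5976867675781, 188.8139190673828), (120.82415771484375, 159.93678283691406), 1.7895176410675049) 0.07310151549108879
wall ((574.8883666992188, -32.64781188964844), (20.984085083007812, 226.26036071777344), 1.9596002101898193) 0.03338269540628136
wall ((430.7005615234375, -24.240135192871094), (10.071049690246582, 204.28782653808594), 1.105087161064148) 0.03331256430015339
sill ((502.8516540527344, 74.91146850585938), (132.90496826171875, 11.75981330871582), 0.909893810749054) 0.015217479640544207
div ((505.7514343261719, -136.81124877929688), (131.90658569335938, 9.038501739501953), 1.20778489112854) 0.09482684427709448
end ((508.5570068359375, -228.70074462890625), (137.5924072265625, 47.5793342590332), 1.7664761543273926)
trayall ((506.23858642578125, -93.20046997070312), (164.06201171875, 345.2973937988281), 0.862754225730896)
wallA [-0.02525827  0.57799932] [-0.00514584  0.00555916] -0.1455450254704343 0.08046449925837433
wallB [-0.01928506  0.43023437] [-0.00489548  0.00478406] -0.12640567913286263 0.07796465418377387
sill [0.01707234 0.06628371] [-0.0057199  0.005712 ] 0.4363868263563945 0.56921835002267
div [ 0.01962254 -0.14593868] [-0.00483021  0.00355254] 0.43983431875219225 0.5716065284719364
leadhandle [0.0216722  0.10606175] [-0.006093    0.00664999]
trailhandle [0.01949148 0.24946282] [-0.00587567  0.00770346] [0.07472746 0.07905319]
crate edges [0.42795803 0.10718699 0.06303605] [0.5519708  0.27039201 0.08097603]
```

Run:
```python
from h import *
C=np.load("pics/C.npy");Z=C[:,:,2]
def f(u0,u1,v0,v1,a,b,ax):
    m=np.zeros((480,640),bool);m[v0:v1,u0:u1]=1;m&=(Z>a)&(Z<b);P=C[m]
    i,j=(1,0) if ax=='x' else (0,1)
    k=np.polyfit(P[:,i],P[:,j],1);return k,np.percentile(P[:,j]-np.polyval(k,P[:,i]),[2,50,98]),len(P)
print("crate side top",f(172,240,226,246,.06,.09,'x'))
print("crate side bot",f(172,240,285,305,.06,.09,'x'))
print("wallA",f(265,350,205,228,.026,.042,'x'))
print("wallA far",f(405,440,205,228,.026,.042,'x'))
print("wallB",f(265,350,285,310,.026,.042,'x'))
m=np.zeros((480,640),bool);m[225:305,170:240]=1;m&=(Z>.045)&(Z<.068);print("jars",C[m].min(0),C[m].max(0),np.median(Z[m]))
for p in [(.505,.0),(.505,.1)]:pass
R=np.array([[0,-.9998,-.019],[0,-.019,.9998],[-1,0,0]])
print(np.linalg.det(R))
print(inverse_kinematics([.49,.117,.2],R))
for s in(1,-1):
    zz=np.array([.9998*s,.019*s,0]);x=np.array([0,0,-1.]);R2=np.c_[x,np.cross(zz,x),zz]
    for y in(.3,.1,.03):print(s,y,inverse_kinematics([.5,y,.06],R2))
```

```text
crate side top (array([-0.02423274,  0.54821012]), array([-0.01928205,  0.0010124 ,  0.00595961]), 383)
crate side bot (array([-0.02663656,  0.43951511]), array([-0.00525862, -0.00103963,  0.01858322]), 342)
wallA (array([-0.014992  ,  0.57781069]), array([-0.00472667,  0.00024052,  0.00484636]), 481)
wallA far (array([-0.0242042 ,  0.57680094]), array([-0.00655679,  0.00044846,  0.004846  ]), 191)
wallB (array([-0.01943481,  0.43023504]), array([-4.87509212e-03,  4.32409727e-05,  4.85886203e-03]), 462)
jars [0.42812348 0.12799641 0.04520018] [0.55088781 0.25496068 0.06799294] 0.058620015172119455
0.9999610400000001
[-0.57085469  0.25497355  0.30017831  2.01069356 -0.09618978  0.88913801
  1.37068391]
1 0.3 [-0.86184949  0.57737557  0.33371505  1.93337502 -0.28937301  0.67712597
 -0.33213599]
1 0.1 [-0.58669887  0.49747368  0.38993754  2.10628319 -0.32944642  0.59524488
  0.05477432]
1 0.03 [-0.50822443  0.49855374  0.4627246   2.1296575  -0.39099778  0.59445148
  0.2528009 ]
-1 0.3 [-0.39623073  0.57683592 -0.2880139   1.90467229  0.24463969  0.69396372
  2.33137347]
-1 0.1 [ 0.56648201  0.83279996 -1.18384262  2.04346364  0.96760024  0.98258019
  2.02275592]
-1 0.03 [ 0.70979126  0.82030706 -1.18357845  2.06379031  0.96400854  0.96909123
  2.15441098]
```

```bash
cat >> h.py <<'E'
h=.0185
tx=np.array([h,-1,0])/np.hypot(1,h)      # tray x in world
ty=np.array([1,h,0])/np.hypot(1,h)       # tray y
O=np.array([.504-.0178*.081,.0810,0])    # tray origin
def W(x,y,z): return O+tx*x+ty*y+np.array([0,0,z])
def Rgrip(ang=0):  # jaws along crate x ; ang = extra ccw yaw
    z=-tx; c,s=np.cos(ang),np.sin(ang); z=np.array([c*z[0]-s*z[1],s*z[0]+c*z[1],0]); x=np.array([0,0,-1.]); return np.c_[x,np.cross(z,x),z]
def Rpush(ang=0):
    z=ty; c,s=np.cos(ang),np.sin(ang); z=np.array([c*z[0]-s*z[1],s*z[0]+c*z[1],0]); x=np.array([0,0,-1.]); return np.c_[x,np.cross(z,x),z]
def T(p):  # world->tray
    p=np.asarray(p)-O; return np.array([p@tx,p@ty,p[2]])
def st(m=""):
    s=sense();print(m,"t%.1f"%s['time_s'],T(s['position']).round(4),"F",s['wrist_force'].round(1),"gap%.4f"%s['finger_gap']);return s
def snap(n,f):
    p,d=camera(n);cv2.imwrite(f"pics/{f}.png",p[:,:,::-1]);np.savez(f"pics/{f}.npz",p=p,d=d);return p,d
E
python3 - <<'E'
from h import *
command_gripper(.026)
movep([.491,.1167,.20],Rgrip(-.004))
s=st();p,d=snap("wrist","w1")
C=cloud("wrist",d,(s['tcp_rot'],s['position']));np.save("pics/Cw1.npy",C)
Z=C[:,:,2];m=(Z>.066)&(Z<.09)&(C[:,:,1]<.15)&(C[:,:,1]>.09)&(C[:,:,0]>.45)&(C[:,:,0]<.53)
P=C[m];k=np.polyfit(P[:,0],P[:,1],1);print(len(P),k,np.polyval(k,.491),np.percentile(P[:,1]-np.polyval(k,P[:,0]),[2,98]))
E
```

```text
t3.0 [-0.037  -0.0108  0.2001] F [-0.   0.5 -0.1] gap0.0261
1792 [0.0271668  0.10375936] 0.11709825590403714 [-0.00671683  0.0066224 ]
```

View pics/w1.png

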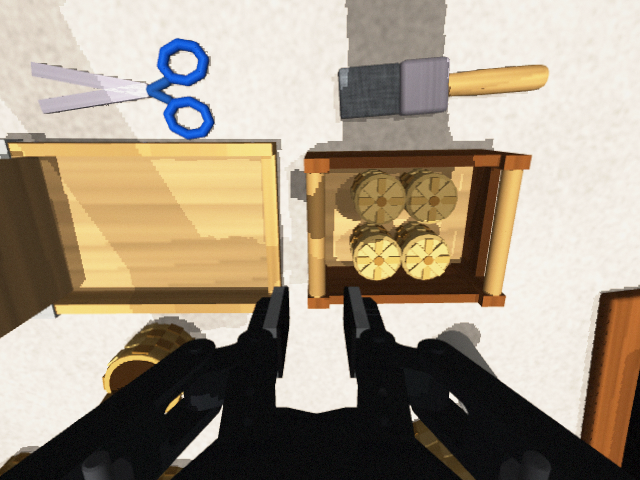

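The wrist view agrees: leading dowel at y=0.117, with the fingers in line and parallel to it. Grasping now, raising the leading end along its arc, and shifting it sideways before it reaches the tray walls.

Run:
```python
from h import *
R=Rgrip(-.006)
p0=np.array([.4912,.1171,.079])
move_l(p0+[0,0,.03],R,feed=.15)
hit=move_l(p0,R,feed=.05,until_force=8);st("down %s"%hit)
if not hit:
    command_gripper(0,newtons=60);s=st("grip")
    p=T(s['position'])
    for th in (.05,.1,.14):
        dx=.152*np.cos(th)-.07*np.sin(th)-.152; dz=.152*np.sin(th)+.07*np.cos(th)-.07
        move_l(W(p[0]+dx,p[1],p[2]+dz),R,feed=.05);st("th%.2f"%th)
    snap("scene","s1");snap("top","t1")
```

```text
down False t4.5 [-0.0363 -0.0106  0.0789] F [0.2 0.2 0.5] gap0.0262
grip t4.8 [-0.0365 -0.0104  0.0794] F [-0.5  0.2  1.6] gap0.0118
th0.05 t5.1 [-0.0402 -0.0108  0.0868] F [-0.2 -0.3 -5.3] gap0.0122
th0.10 t5.5 [-0.0446 -0.0102  0.0945] F [ 0.3 -0.  -4.8] gap0.0121
th0.14 t5.7 [-0.0481 -0.0101  0.1003] F [ 0.4  0.  -4.8] gap0.0120
```

View pics/s1.png

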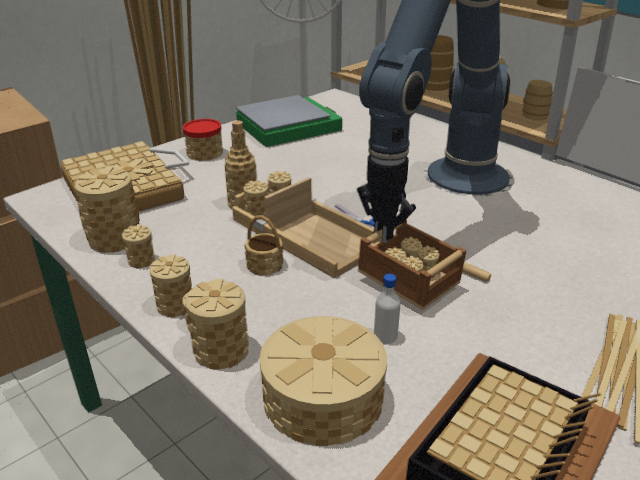

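```bash
cat >> h.py <<'E'
def topfit(d):
    C=cloud("top",d);Z=C[:,:,2]
    return C,Z
E
python3 - <<'E'
from h import *
for f in("top0","t1"):
    C,Z=topfit(np.load(f"pics/{f}.npz")['d'])
    m=np.zeros((480,640),bool);m[236:296,150:175]=1;m&=(Z>.05)&(C[:,:,0]>.45)&(C[:,:,0]<.53)
    P=C[m];print(f,len(P),np.percentile(P[:,2],[50,90,97]),P[:,1].min(),P[:,1].max())
s=np.load("pics/s1.npz")['p'][215:315,340:480];cv2.imwrite("pics/s1c.png",cv2.resize(s[:,:,::-1],None,fx=5,fy=5,interpolation=cv2.INTER_CUBIC))
E
```

```text
top0 381 [0.07473574 0.07735244 0.0788036 ] 0.25219939129985375 0.2674436256861218
t1 1169 [0.44538348 0.47269434 0.48430563] 0.13102908205968777 0.27931171882161704
```

View pics/s1c.png

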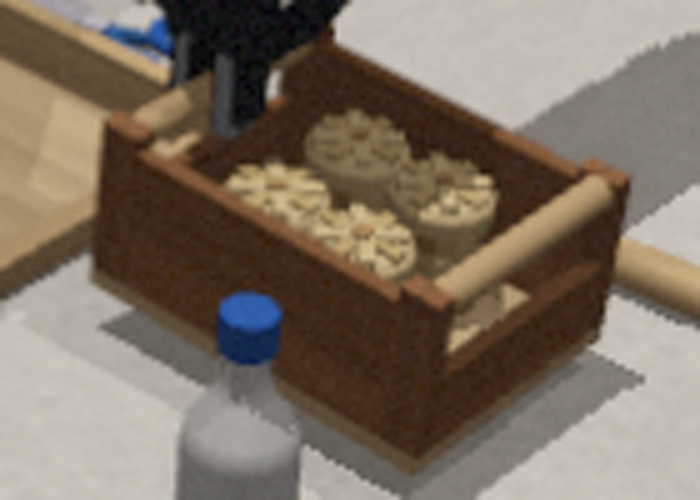

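```bash
cat >> h.py <<'E'
def tailz(d,img=None,lim=None):
    C=cloud("scene",d);Z=C[:,:,2]
    return C,Z
E
python3 - <<'E'
from h import *
for f in("scene0","s1"):
    C,Z=tailz(np.load(f"pics/{f}.npz")['d'])
    Tt=(C-O);X=Tt@tx;Y=Tt@ty
    m=(Z>.045)&(Z<.13)&(abs(Y+.011)<.075)&(X<.0)&(X>-.22)
    for a in np.arange(-.2,-.0,.01):
        q=m&(X>a)&(X<a+.01)&(abs(Y-.045)<.012)  # camera-side wall
        print(f,"%.2f"%a,q.sum(),Z[q].max().round(4) if q.any() else 0)
    b=(Z>.003)&(Z<.05)&(X<-.17)&(X>-.2)&(abs(Y)<.06)
    print(C[b][:,2].min() if b.any() else None)
E
```

```text
scene0 -0.20 45 0.0778
scene0 -0.19 94 0.0786
scene0 -0.18 73 0.0781
scene0 -0.17 64 0.0713
scene0 -0.16 67 0.072
scene0 -0.15 60 0.0703
scene0 -0.14 57 0.0713
scene0 -0.13 39 0.0725
scene0 -0.12 45 0.0709
scene0 -0.11 58 0.0718
scene0 -0.10 55 0.0731
scene0 -0.09 59 0.0714
scene0 -0.08 54 0.0716
scene0 -0.07 57 0.0722
scene0 -0.06 56 0.0727
scene0 -0.05 82 0.0806
scene0 -0.04 66 0.0797
scene0 -0.03 4 0.0757
scene0 -0.02 0 0
scene0 -0.01 0 0
0.0030141317299997583
s1 -0.20 143 0.0935
s1 -0.19 107 0.0937
s1 -0.18 99 0.0877
s1 -0.17 93 0.0874
s1 -0.16 101 0.0869
s1 -0.15 98 0.0883
s1 -0.14 92 0.0898
s1 -0.13 70 0.0886
s1 -0.12 81 0.0897
s1 -0.11 88 0.0908
s1 -0.10 89 0.0894
s1 -0.09 98 0.0899
s1 -0.08 90 0.0914
s1 -0.07 91 0.0927
s1 -0.06 120 0.0996
s1 -0.05 103 0.0999
s1 -0.04 7 0.0952
s1 -0.03 0 0
s1 -0.02 0 0
s1 -0.01 0 0
0.010932058210208484
```

The 60 N grip stopped the dowel turning, so the tail came up about 16 mm too. I'll set the crate back down and lift again with the lightest grip.

```bash
cat >> h.py <<'E'
def walltop(f):
    p,d=snap("scene",f);C=cloud("scene",d);Z=C[:,:,2];Tt=C-O;X=Tt@tx;Y=Tt@ty
    return C,X,Y,Z
def tilt(f,ylo=.03,yhi=.075,xlo=-.25,xhi=.25):
    # tops of camera-side wall/posts binned in x (tray coords)
    C,X,Y,Z=walltop(f);r=[]
    for a in np.arange(xlo,xhi,.01):
        q=(Z>.055)&(Z<.135)&(X>a)&(X<a+.01)&(Y>ylo)&(Y<yhi)
        if q.sum()>8: r.append((round(a+.005,3),round(float(np.percentile(Z[q],97)),4)))
    return r
E
python3 - <<'E'
from h import *
R=Rgrip(-.006)
move_l(W(-.0365,-.0104,.0797),R,feed=.04);st("low")
command_gripper(0,newtons=20);s=st("grip20");sleep(.2)
p=T(s['position'])
for th in (.05,.1):
    dx=.152*np.cos(th)-.07*np.sin(th)-.152; dz=.152*np.sin(th)+.07*np.cos(th)-.07
    move_l(W(-.0365+dx,p[1],p[2]+dz),R,feed=.04);st("th%.2f"%th)
print(tilt("s2",xlo=-.21,xhi=-.02))
E
```

```text
low t6.6 [-0.0365 -0.0103  0.0797] F [-0.7 -0.1 -3.2] gap0.0118
grip20 t6.8 [-0.0365 -0.0103  0.0798] F [-0.7  0.3 -3.7] gap0.0121
th0.05 t7.3 [-0.0402 -0.0104  0.0874] F [-0.3 -0.3 -5.6] gap0.0117
th0.10 t7.7 [-0.0445 -0.0101  0.0949] F [ 0.7  0.1 -5.7] gap0.0119
[(np.float64(-0.195), 0.0867), (np.float64(-0.185), 0.0861), (np.float64(-0.175), 0.0798), (np.float64(-0.165), 0.0804), (np.float64(-0.155), 0.0815), (np.float64(-0.145), 0.0816), (np.float64(-0.135), 0.0818), (np.float64(-0.125), 0.083), (np.float64(-0.115), 0.0836), (np.float64(-0.105), 0.0836), (np.float64(-0.095), 0.0844), (np.float64(-0.085), 0.0839), (np.float64(-0.075), 0.085), (np.float64(-0.065), 0.0851), (np.float64(-0.055), 0.0925), (np.float64(-0.045), 0.0933), (np.float64(-0.035), 0.0908)]
```

```bash
cat >> h.py <<'E'
def Rtilt(th,yaw=0):
    R=Rgrip(yaw); ax=R[:,1]  # tool y
    import cv2 as c
    for sg in(1,-1):
        M=c.Rodrigues(ax*th*sg)[0]@R
        if th==0 or (M[:,0]@tx)*th>0: return M
def dowel_tcp(th,tail_x,y,goff=.007,yaw=0,extra=0):
    # TCP for crate tilt th w/ tail on table at tail_x; goff: TCP above dowel axis along tool
    x=tail_x+.152*np.cos(th)-.07*np.sin(th); z=.152*np.sin(th)+.07*np.cos(th)
    R=Rtilt(th+extra,yaw); return W(x,y,z)-goff*R[:,0],R
E
python3 - <<'E'
from h import *
R=Rgrip(-.006)
move_l(W(-.0365,-.0104,.078),R,feed=.04);st("low")
command_gripper(.024);st("open")
print(T(dowel_tcp(0,-.1885,-.0106)[0]), T(dowel_tcp(.1,-.1885,-.0106)[0]))
move_l(W(-.0365,-.0104,.0768),R,feed=.04)
command_gripper(0,newtons=20);s=st("grip20")
p=T(s['position']); tail=p[0]-.152
for th in (.04,.08,.125):
    P,RR=dowel_tcp(th,tail,p[1],goff=.0068,yaw=-.006,extra=.004)
    move_l(P,RR,feed=.04);st("th%.2f"%th)
print(tilt("s3",xlo=-.21,xhi=-.02))
E
```

```text
low t8.3 [-0.0372 -0.0102  0.0793] F [-5.3  1.6 11.7] gap0.0121
open t8.6 [-0.0363 -0.01    0.078 ] F [-0.   0.2 -0.4] gap0.0239
[-0.0365 -0.0106  0.077 ] [-0.04494654 -0.0106      0.09179   ]
grip20 t9.1 [-0.0367 -0.0104  0.0768] F [-0.   0.9 -0.5] gap0.0134
th0.04 t9.4 [-0.0404 -0.0106  0.0826] F [ 0.9  1.  -3.1] gap0.0131
th0.08 t9.8 [-0.0436 -0.0105  0.0885] F [-0.4  0.4 -2.2] gap0.0133
th0.12 t10.1 [-0.0476 -0.0105  0.0949] F [ 0.7  1.2 -4.4] gap0.0130
[(np.float64(-0.195), 0.077), (np.float64(-0.185), 0.0795), (np.float64(-0.175), 0.0737), (np.float64(-0.165), 0.0746), (np.float64(-0.155), 0.0766), (np.float64(-0.145), 0.0771), (np.float64(-0.135), 0.0775), (np.float64(-0.125), 0.0796), (np.float64(-0.115), 0.0801), (np.float64(-0.105), 0.0813), (np.float64(-0.095), 0.0835), (np.float64(-0.085), 0.0852), (np.float64(-0.075), 0.0857), (np.float64(-0.065), 0.0866), (np.float64(-0.055), 0.0944), (np.float64(-0.045), 0.0959), (np.float64(-0.035), 0.0943)]
```

```bash
python3 - <<'E'
from h import *
def go(th,tail,y,extra=.012,feed=.05):
    P,RR=dowel_tcp(th,tail,y,goff=.0068,yaw=-.001,extra=extra);r=move_l(P,RR,feed=feed);st("tail%.3f y%.3f"%(tail,y))
go(.147,-.1887,-.0104)
go(.147,-.168,.001)
snap("top","t4")
go(.147,-.150,.001)
print(tilt("s4",xlo=-.21,xhi=.05))
E
python3 - <<'E'
from h import *
f=np.load("pics/s4.npz")['p'];cv2.imwrite("pics/s4c.png",cv2.resize(f[195:315,270:480,::-1],None,fx=3.7,fy=3.7,interpolation=cv2.INTER_CUBIC))
f=np.load("pics/t4.npz")['p'];cv2.imwrite("pics/t4c.png",cv2.resize(f[200:320,130:400,::-1],None,fx=2.9,fy=2.9,interpolation=cv2.INTER_CUBIC))
E
```

```text
tail-0.189 y-0.010 t10.4 [-0.0497 -0.0103  0.0981] F [-0.5 -0.9 -2.8] gap0.0133
tail-0.168 y0.001 t11.0 [-0.0274  0.0012  0.0984] F [ 0.7 -1.5 -1.3] gap0.0132
tail-0.150 y0.001 t11.6 [-0.0097  0.0008  0.0984] F [-1.2 -2.7 -0.7] gap0.0135
[(np.float64(-0.165), 0.0774), (np.float64(-0.155), 0.0788), (np.float64(-0.145), 0.0785), (np.float64(-0.135), 0.0746), (np.float64(-0.125), 0.0758), (np.float64(-0.115), 0.0766), (np.float64(-0.105), 0.0786), (np.float64(-0.095), 0.0795), (np.float64(-0.085), 0.0803), (np.float64(-0.075), 0.0825), (np.float64(-0.065), 0.0831), (np.float64(-0.055), 0.0858), (np.float64(-0.045), 0.0872), (np.float64(-0.035), 0.0884), (np.float64(-0.025), 0.0961), (np.float64(-0.015), 0.0992), (np.float64(-0.005), 0.099), (np.float64(0.005), 0.0848)]
```

View pics/s4c.png

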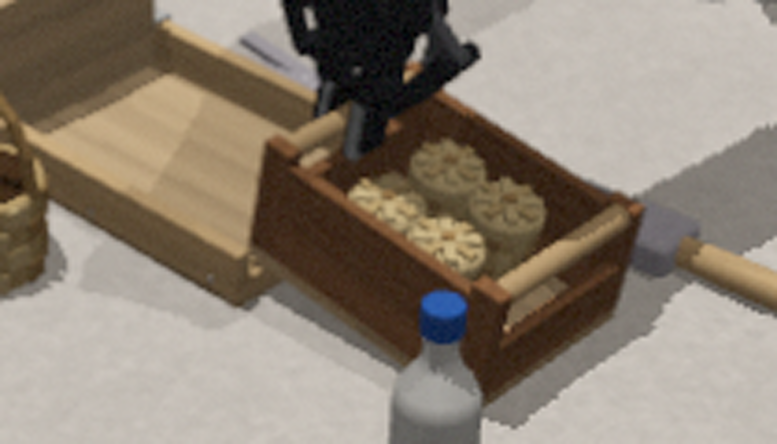

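View pics/t4c.png

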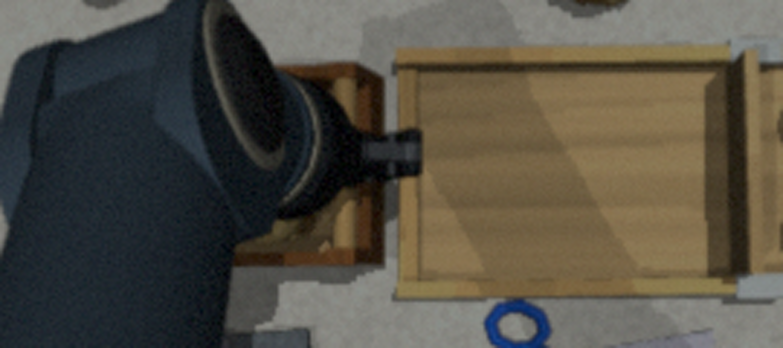

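```bash
cat >> h.py <<'E'
def sideY(X,Y,Z,x0,x1,zlo,zhi):
    q=(Z>zlo)&(Z<zhi)&(X>x0)&(X<x1)&(Y>.03)&(Y<.09);x=X[q];y=Y[q]
    # outermost face: fit upper envelope by bins
    r=[]
    for a in np.arange(x0,x1,.02):
        s=(x>=a)&(x<a+.02)
        if s.sum()>15: r.append((a+.01,np.percentile(y[s],80)))
    r=np.array(r);k=np.polyfit(r[:,0],r[:,1],1);return k,r.round(4).tolist()
E
python3 - <<'E'
from h import *
for f,x0,x1 in(("scene0",-.185,-.03),("s4",-.145,.0)):
    C=cloud("scene",np.load(f"pics/{f}.npz")['d']);Q=C-O
    print(f,sideY(Q@tx,Q@ty,C[:,:,2],x0,x1,.04,.062))
E
```

```text
scene0 (array([0.01417326, 0.05003303]), [[-0.175, 0.0475], [-0.155, 0.0479], [-0.135, 0.0479], [-0.115, 0.0486], [-0.095, 0.049], [-0.075, 0.0487], [-0.055, 0.0491], [-0.035, 0.0497]])
s4 (array([0.00475124, 0.06130894]), [[-0.135, 0.0606], [-0.115, 0.0609], [-0.095, 0.0607], [-0.075, 0.0611], [-0.055, 0.0609], [-0.035, 0.0613], [-0.015, 0.0614], [0.005, 0.0612]])
```

The side face is at y≈+61 mm and parallel to the tray within 0.3°, so the crate is centred within 1 mm. Next I'll slide on, rest it on the sill and release.

```bash
python3 - <<'E'
from h import *
def go(th,tail,y,extra=.012,feed=.05):
    P,RR=dowel_tcp(th,tail,y,goff=.0068,yaw=-.001,extra=extra);r=move_l(P,RR,feed=feed,until_force=15);st("tail%.3f %s"%(tail,r))
go(.147,-.123,.000)
go(.128,-.123,.000,extra=0,feed=.03)
command_gripper(.026);s=st("open")
R=s['tcp_rot']; p=s['position']
move_l(p-R[:,0]*.05,R,feed=.1)
p=sense()['position']; movep(p+[0,0,.06],Rgrip(0))
C,X,Y,Z=walltop("s5")
print(sideY(X,Y,Z,-.12,.03,.045,.065)); print(tilt("s5b",xlo=-.2,xhi=.06))
st()
E
python3 - <<'E'
import cv2
f=cv2.imread("pics/s5.png");cv2.imwrite("pics/s5c.png",cv2.resize(f[170:315,230:480],None,fx=3.2,fy=3.2,interpolation=cv2.INTER_CUBIC))
E
```

```text
tail-0.123 False t12.3 [0.0173 0.     0.0984] F [ 0.1 -3.7 -0.5] gap0.0133
tail-0.123 False t12.6 [0.0178 0.0003 0.0958] F [ 0.7  0.5 -0.7] gap0.0132
open t12.9 [0.0177 0.0002 0.0957] F [0.3 0.4 0.3] gap0.0257
(array([0.00177253, 0.06078281]), [[-0.11, 0.061], [-0.09, 0.0605], [-0.07, 0.0604], [-0.05, 0.0605], [-0.03, 0.0607], [-0.01, 0.0606], [0.01, 0.061], [0.03, 0.061]])
[(np.float64(-0.135), 0.0773), (np.float64(-0.125), 0.0789), (np.float64(-0.115), 0.0787), (np.float64(-0.105), 0.0733), (np.float64(-0.095), 0.0758), (np.float64(-0.085), 0.0767), (np.float64(-0.075), 0.0775), (np.float64(-0.065), 0.0797), (np.float64(-0.055), 0.0809), (np.float64(-0.045), 0.0825), (np.float64(-0.035), 0.0825), (np.float64(-0.025), 0.0844), (np.float64(-0.015), 0.0858), (np.float64(-0.005), 0.0874), (np.float64(0.005), 0.095), (np.float64(0.015), 0.097), (np.float64(0.025), 0.0961)]
 t14.0 [ 0.0113 -0.0012  0.2039] F [-0.1 -0.2  0.9] gap0.0259
```

View pics/s5c.png

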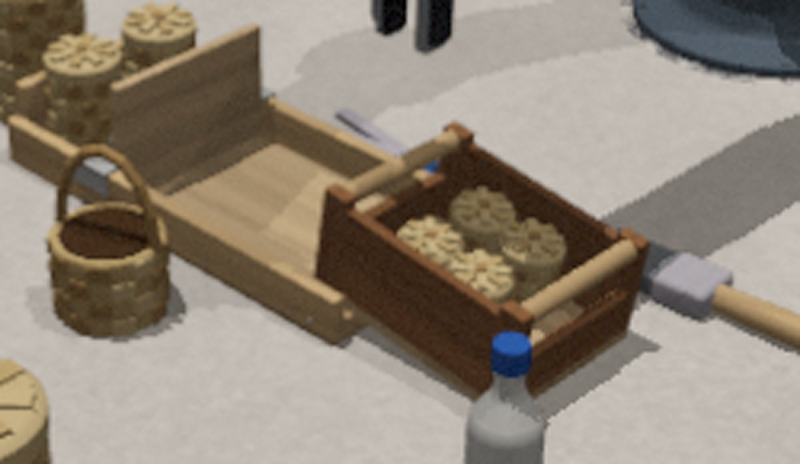

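Nose resting on the sill, centred, tail on the table. Next is a two-finger push from the trailing end, jaws spread across the crate to keep it square.

```bash
python3 - <<'E'
from h import *
R=Rpush()
movep(W(-.20,0,.22),R);command_gripper(.070)
movep(W(-.175,0,.12),R)
move_l(W(-.175,0,.055),R,feed=.1);st("down")
hit=move_l(W(-.125,0,.055),R,feed=.03,until_force=2.5);st("touch %s"%hit)
snap("wrist","w6");snap("scene","s6")
E
python3 - <<'E'
import cv2
f=cv2.imread("pics/s6.png");cv2.imwrite("pics/s6c.png",cv2.resize(f[130:315,270:500],None,fx=3.2,fy=3.2,interpolation=cv2.INTER_CUBIC))
E
```

```text
down t17.4 [-0.1752  0.0006  0.0555] F [0.3 0.5 1.2] gap0.0699
touch True t18.4 [-1.407e-01 -1.000e-04  5.480e-02] F [ 0.3 -0.7 -0.4] gap0.0701
```

View pics/s6c.png

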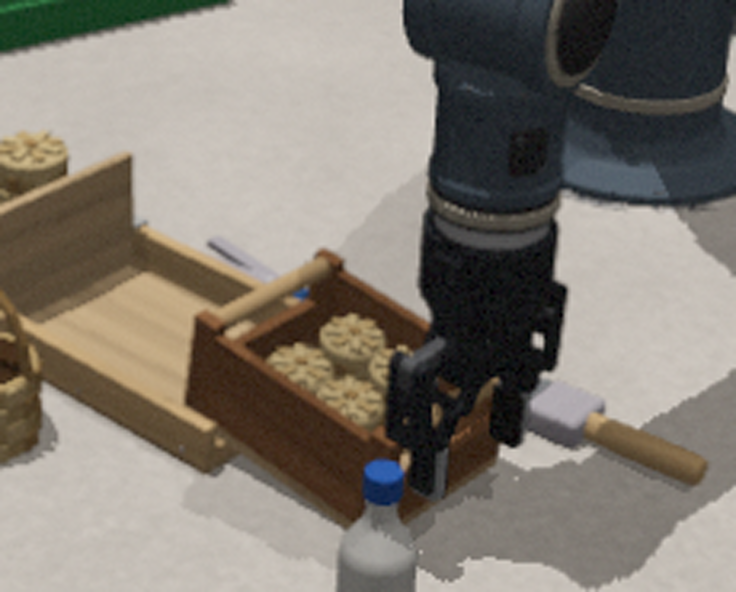

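View pics/w6.png

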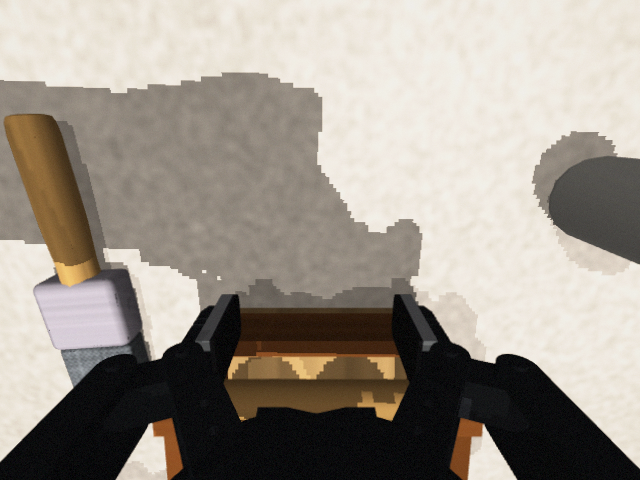

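Both fingers bear on the trailing dowel, clear of the glue and brush. Pushing in steps.

Run:
```python
from h import *
R=Rpush()
for x in(-.12,-.103):
    hit=move_l(W(x,0,.055),R,feed=.04,until_force=12);st("x%.3f %s"%(x,hit))
print(tilt("s7",xlo=-.15,xhi=.12)); snap("top","t7")
```

```text
x-0.120 False t19.2 [-1.201e-01  1.000e-04  5.510e-02] F [1.  4.  1.3] gap0.0701
x-0.103 False t19.8 [-0.1039  0.0004  0.0554] F [0.9 4.7 3.2] gap0.0700
[(np.float64(-0.125), 0.1175), (np.float64(-0.115), 0.1332), (np.float64(-0.105), 0.1344), (np.float64(-0.095), 0.1313), (np.float64(-0.085), 0.0802), (np.float64(-0.075), 0.0798), (np.float64(-0.065), 0.0771), (np.float64(-0.055), 0.078), (np.float64(-0.045), 0.08), (np.float64(-0.035), 0.0817), (np.float64(-0.025), 0.0836), (np.float64(-0.015), 0.0846), (np.float64(-0.005), 0.0868), (np.float64(0.005), 0.0895), (np.float64(0.015), 0.0904), (np.float64(0.025), 0.0924), (np.float64(0.035), 0.0949), (np.float64(0.045), 0.104), (np.float64(0.055), 0.1052), (np.float64(0.065), 0.1043)]
```

```bash
python3 - <<'E'
from h import *
R=Rpush()
for i,(x,z) in enumerate([(-.094,.058),(-.084,.070),(-.074,.080)]):
    hit=move_l(W(x,0,z),R,feed=.03,until_force=12);st("x%.3f %s"%(x,hit))
    r=tilt("s8%d"%i,xlo=-.09,xhi=.12);print([(float(a),b) for a,b in r])
E
python3 - <<'E'
import cv2
f=cv2.imread("pics/s82.png");cv2.imwrite("pics/s8c.png",cv2.resize(f[130:315,230:480],None,fx=3.2,fy=3.2,interpolation=cv2.INTER_CUBIC))
E
```

```text
x-0.094 False t20.4 [-0.0961  0.0007  0.0588] F [0.2 7.4 5.4] gap0.0703
[(-0.085, 0.1321), (-0.075, 0.0839), (-0.065, 0.0793), (-0.055, 0.0806), (-0.045, 0.0813), (-0.035, 0.082), (-0.025, 0.0841), (-0.015, 0.0856), (-0.005, 0.0861), (0.005, 0.0879), (0.015, 0.0898), (0.025, 0.0912), (0.035, 0.0921), (0.045, 0.0955), (0.055, 0.1027), (0.065, 0.1044), (0.075, 0.103)]
x-0.084 False t21.1 [-0.0838  0.0003  0.0699] F [1.4 3.9 2.2] gap0.0700
[(-0.085, 0.1334), (-0.075, 0.1311), (-0.065, 0.0939), (-0.055, 0.0938), (-0.045, 0.087), (-0.035, 0.0871), (-0.025, 0.0862), (-0.015, 0.086), (-0.005, 0.0874), (0.005, 0.0864), (0.015, 0.087), (0.025, 0.0861), (0.035, 0.0863), (0.045, 0.0855), (0.055, 0.0858), (0.065, 0.0925), (0.075, 0.093), (0.085, 0.0918)]
x-0.074 False t21.8 [-0.0729 -0.0006  0.0797] F [-0.2  0.4  0.1] gap0.0702
[(-0.085, 0.1333), (-0.075, 0.1329), (-0.065, 0.1323), (-0.055, 0.1025), (-0.045, 0.1016), (-0.035, 0.0975), (-0.025, 0.0916), (-0.015, 0.0902), (-0.005, 0.0891), (0.005, 0.0879), (0.015, 0.0861), (0.025, 0.0848), (0.035, 0.0839), (0.045, 0.0819), (0.055, 0.0814), (0.065, 0.0799), (0.075, 0.078), (0.085, 0.0838), (0.095, 0.0827)]
```

View pics/s8c.png

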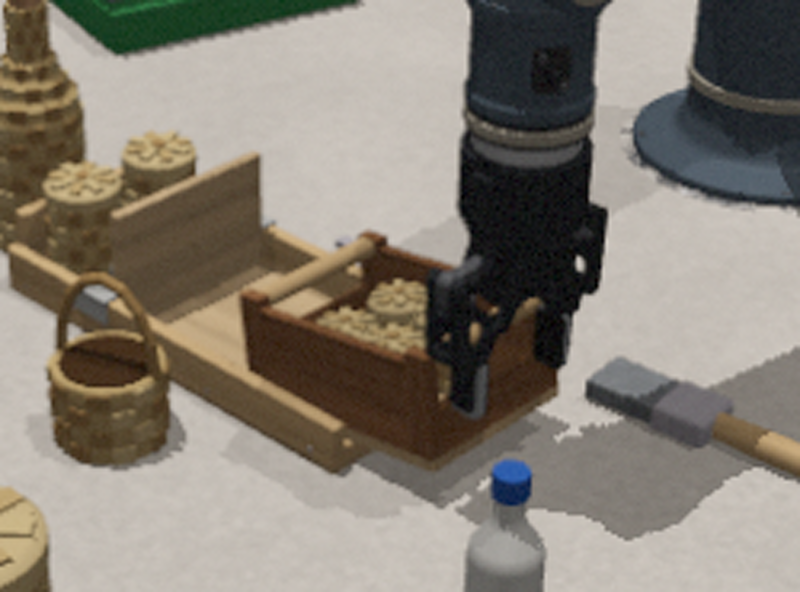

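The crate tipped over by itself: nose in the tray, tail about 25 mm up. I'll lower the fingers a little and push on.

```bash
python3 - <<'E'
from h import *
R=Rpush()
move_l(W(-.0745,0,.070),R,feed=.05)
for i,(x,z) in enumerate([(-.05,.066),(-.02,.062),(.002,.060),(.016,.056)]):
    hit=move_l(W(x,0,z),R,feed=.04,until_force=10);st("x%.3f %s"%(x,hit))
    if hit: break
print([(float(a),b) for a,b in tilt("s9",xlo=0,xhi=.22)])
snap("top","t9")
E
python3 - <<'E'
import cv2
f=cv2.imread("pics/s9.png");cv2.imwrite("pics/s9c.png",cv2.resize(f[130:315,210:460],None,fx=3.2,fy=3.2,interpolation=cv2.INTER_CUBIC))
E
```

```text
x-0.050 False t22.9 [-0.0493  0.0001  0.0661] F [ 0.1  0.1 -0. ] gap0.0697
x-0.020 False t23.8 [-0.0196  0.0001  0.062 ] F [0.7 1.9 1.5] gap0.0699
x0.002 False t24.5 [ 0.0024 -0.      0.0599] F [1.6 2.2 1.5] gap0.0698
x0.016 False t25.1 [ 0.0165 -0.0002  0.0559] F [0.1 2.4 1.4] gap0.0700
[(0.005, 0.1334), (0.015, 0.1336), (0.025, 0.1319), (0.035, 0.0826), (0.045, 0.0829), (0.055, 0.0756), (0.065, 0.0757), (0.075, 0.0753), (0.085, 0.0755), (0.095, 0.0762), (0.105, 0.0753), (0.115, 0.0762), (0.125, 0.0758), (0.135, 0.0757), (0.145, 0.0755), (0.155, 0.0758), (0.165, 0.0829), (0.175, 0.0833), (0.185, 0.0816), (0.215, 0.0971)]
```

View pics/s9c.png

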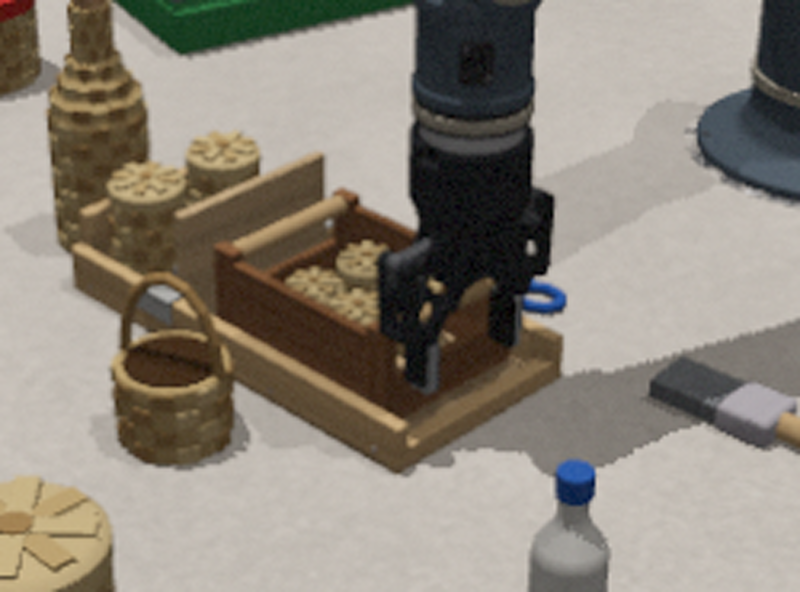

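Run:
```python
from h import *
R=Rpush()
move_l(W(.014,0,.056),R,feed=.03);move_l(W(.014,0,.051),R,feed=.03)
C,X,Y,Z=walltop("s10");print(sideY(X,Y,Z,.06,.19,.045,.07))
print(move_l(W(.033,0,.051),R,feed=.025,until_force=8));st()
hit=move_l(W(.052,0,.051),R,feed=.007,until_force=4.5);st("contact %s"%hit)
sleep(.2);st()
```

```text
(array([0.00178548, 0.06076997]), [[0.07, 0.061], [0.09, 0.0606], [0.11, 0.0612], [0.13, 0.0609], [0.15, 0.061], [0.17, 0.0615], [0.19, 0.0608]])
False
 t26.7 [ 0.0335 -0.      0.051 ] F [-0.5  0.8  0.8] gap0.0701
contact True t28.0 [ 0.0404 -0.0003  0.0507] F [0.  0.1 0.6] gap0.0703
 t28.2 [ 0.0399 -0.0006  0.0505] F [ 0.5 -0.2  0.3] gap0.0699
```

Run:
```python
from h import *
p,d=snap("scene","s11");p2,d2=snap("top","t11")
cv2.imwrite("pics/s11c.png",cv2.resize(p[150:270,220:380,::-1],None,fx=5,fy=5,interpolation=cv2.INTER_CUBIC))
cv2.imwrite("pics/t11c.png",cv2.resize(p2[200:320,240:460,::-1],None,fx=3.6,fy=3.6,interpolation=cv2.INTER_CUBIC))
C=cloud("top",d2);Q=C-O;X=Q@tx;Y=Q@ty;Z=C[:,:,2]
for y0 in(-.05,-.03,0,.03,.05):
    m=(abs(Y-y0)<.012)&(Z>.088)&(Z<.11)&(X>.19)&(X<.24);n=(abs(Y-y0)<.012)&(Z>.066)&(Z<.087)&(X>.17)&(X<.225)
    print(y0,X[m].min().round(4),X[m].max().round(4),X[n].max().round(4) if n.any() else None)
C0=np.load("pics/C.npy");Q=C0-O;X=Q@tx;Y=Q@ty;Z=C0[:,:,2]
for y0 in(-.05,0,.05):
    m=(abs(Y-y0)<.012)&(Z>.088)&(Z<.11)&(X>.19)&(X<.24);print("before",y0,X[m].min().round(4),X[m].max().round(4))
```

```text
-0.05 0.2135 0.2224 0.2143
-0.03 0.2138 0.2217 0.2145
0 0.2135 0.2219 0.2143
0.03 0.2135 0.2214 0.2142
0.05 0.2134 0.2218 0.2144
before -0.05 0.2136 0.2225
before 0 0.2133 0.2222
before 0.05 0.2135 0.2218
```

View pics/s11c.png

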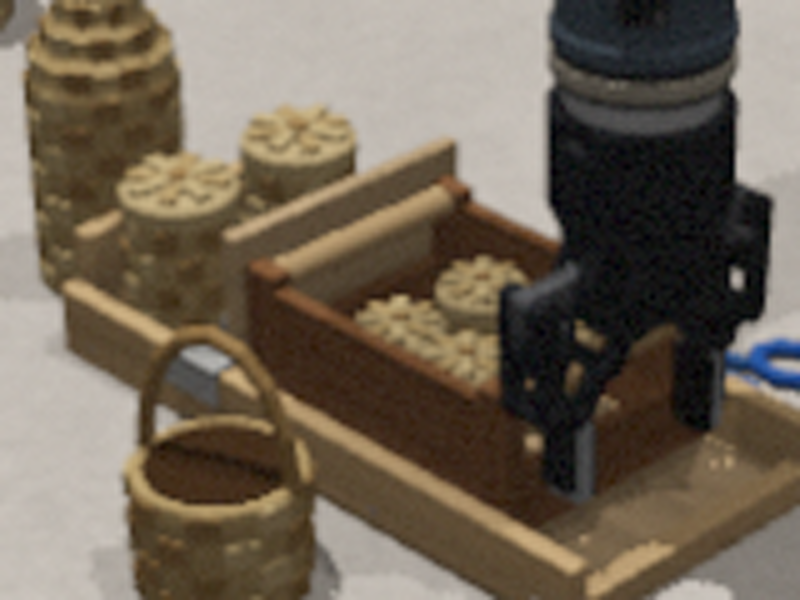

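View pics/t11c.png

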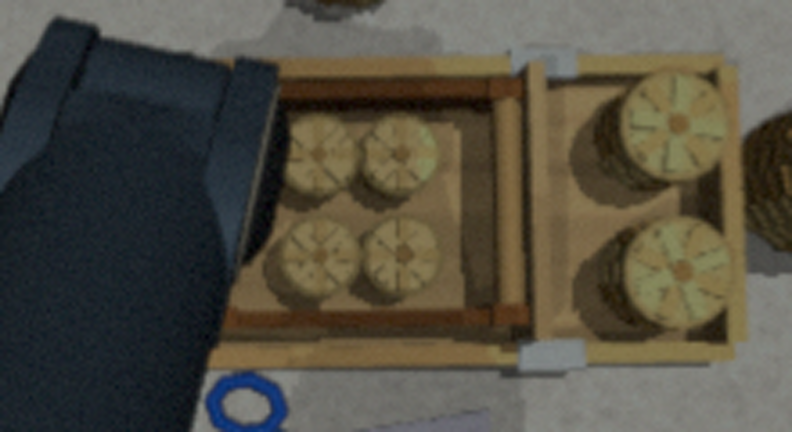

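Run:
```python
from h import *
f=np.load("pics/t11.npz");p=f['p'].astype(int)
for v in(224,225,287,288):
    print(v,[tuple(p[v,u]) for u in range(380,394)])
    for u in(384,385,386): print(u,T(onplane("top",[[u+.5,v]],.082)[0]).round(4),"div z.096",T(onplane("top",[[u+.5,v]],.096)[0]).round(4))
```

```text
224 [(np.int64(82), np.int64(52), np.int64(26)), (np.int64(84), np.int64(53), np.int64(31)), (np.int64(83), np.int64(57), np.int64(29)), (np.int64(89), np.int64(58), np.int64(31)), (np.int64(81), np.int64(54), np.int64(30)), (np.int64(55), np.int64(39), np.int64(24)), (np.int64(79), np.int64(67), np.int64(47)), (np.int64(126), np.int64(107), np.int64(76)), (np.int64(133), np.int64(116), np.int64(81)), (np.int64(131), np.int64(114), np.int64(78)), (np.int64(125), np.int64(107), np.int64(75)), (np.int64(106), np.int64(91), np.int64(64)), (np.int64(66), np.int64(57), np.int64(40)), (np.int64(63), np.int64(51), np.int64(35))]
384 [0.2121 0.0557 0.082 ] div z.096 [0.2101 0.0539 0.096 ]
385 [0.2139 0.0557 0.082 ] div z.096 [0.2118 0.0539 0.096 ]
386 [0.2157 0.0557 0.082 ] div z.096 [0.2135 0.0539 0.096 ]
225 [(np.int64(82), np.int64(49), np.int64(26)), (np.int64(80), np.int64(51), np.int64(25)), (np.int64(86), np.int64(55), np.int64(29)), (np.int64(86), np.int64(55), np.int64(26)), (np.int64(79), np.int64(54), np.int64(28)), (np.int64(52), np.int64(31), np.int64(12)), (np.int64(67), np.int
[... 1477 characters left out ...]
t64(29)), (np.int64(84), np.int64(55), np.int64(31)), (np.int64(90), np.int64(58), np.int64(35)), (np.int64(88), np.int64(58), np.int64(30)), (np.int64(80), np.int64(52), np.int64(26)), (np.int64(52), np.int64(39), np.int64(23)), (np.int64(82), np.int64(69), np.int64(47)), (np.int64(119), np.int64(98), np.int64(69)), (np.int64(123), np.int64(103), np.int64(72)), (np.int64(122), np.int64(103), np.int64(72)), (np.int64(122), np.int64(102), np.int64(70)), (np.int64(121), np.int64(104), np.int64(71))]
384 [ 0.2093 -0.0563  0.082 ] div z.096 [ 0.2073 -0.0564  0.096 ]
385 [ 0.211  -0.0563  0.082 ] div z.096 [ 0.209  -0.0564  0.096 ]
386 [ 0.2128 -0.0563  0.082 ] div z.096 [ 0.2107 -0.0564  0.096 ]
```

Nose at about 212.5 mm, divider face at about 213.5 mm and unmoved. I'll feel it in half-millimetre steps to confirm it is snug.

Run:
```python
from h import *
R=Rpush()
for x in np.arange(.0405,.0455,.0005):
    hit=move_l(W(x,0,.051),R,feed=.004,until_force=5)
    f=[-(sense()['wrist_force']@tx) for _ in range(1)]
    print(round(x,4),hit,T(sense()['position']).round(4)[0],np.round(f,2))
    if hit or f[0]>7: break
st()
```

```text
0.0405 False 0.0404 [0.83]
0.041 False 0.0405 [1.45]
0.0415 False 0.0406 [4.89]
0.042 False 0.0407 [6.95]
0.0425 False 0.0407 [7.05]
 t30.0 [ 0.0407 -0.0001  0.051 ] F [-0.4  7.   0. ] gap0.0701
```

Firm stop at 7 N with the position no longer advancing. Backing off and checking.

Run:
```python
from h import *
R=Rpush()
move_l(W(.030,0,.051),R,feed=.03)
move_l(W(.000,0,.060),R,feed=.08)
move_l(W(-.01,0,.20),R,feed=.15)
movep(W(-.2,0.,.30),R);st()
p,d=snap("top","t12");p1,_=snap("scene","s12")
cv2.imwrite("pics/t12c.png",cv2.resize(p[200:320,240:460,::-1],None,fx=3.6,fy=3.6,interpolation=cv2.INTER_CUBIC))
C=cloud("top",d);Q=C-O;X=Q@tx;Y=Q@ty;Z=C[:,:,2]
for y0 in(-.05,0,.05):
    m=(abs(Y-y0)<.012)&(Z>.088)&(Z<.11)&(X>.19)&(X<.24);print("div",y0,X[m].min().round(4),X[m].max().round(4))
for y0 in(-.055,-.03,0,.03,.055):
    m=(abs(Y-y0)<.006)&(Z>.066)&(Z<.088)&(X>.03)&(X<.08);print("tail",y0,X[m].min().round(4) if m.any() else None, np.median(Z[m]).round(4))
m=(Z>.07)&(Z<.087)&(X>.03)&(X<.2)&(abs(Y)<.067);print(Y[m].min(),Y[m].max())
```

```text
t33.0 [-0.1979 -0.      0.2988] F [-0.4  0.4  0.8] gap0.0702
div -0.05 0.2133 0.2224
div 0 0.2132 0.222
div 0.05 0.2135 0.2217
tail -0.055 0.054 0.0807
tail -0.03 0.0557 0.0804
tail 0 0.0559 0.0798
tail 0.03 0.0562 0.0801
tail 0.055 0.0545 0.0804
-0.05875406049977726 0.06148777779806736
```

View pics/t12c.png

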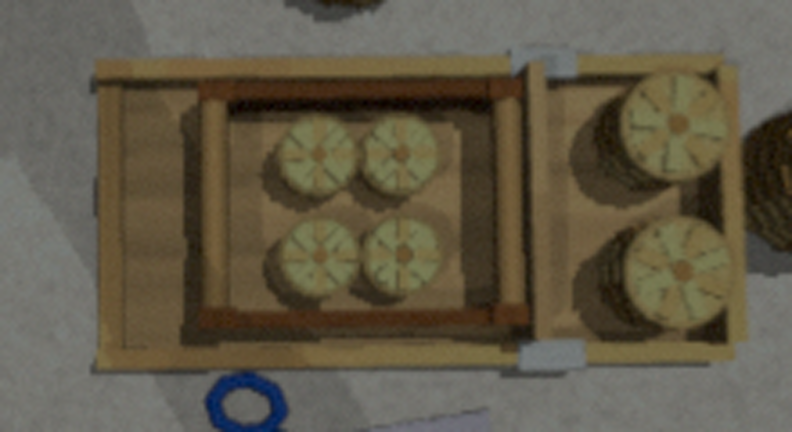

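View pics/s12.png

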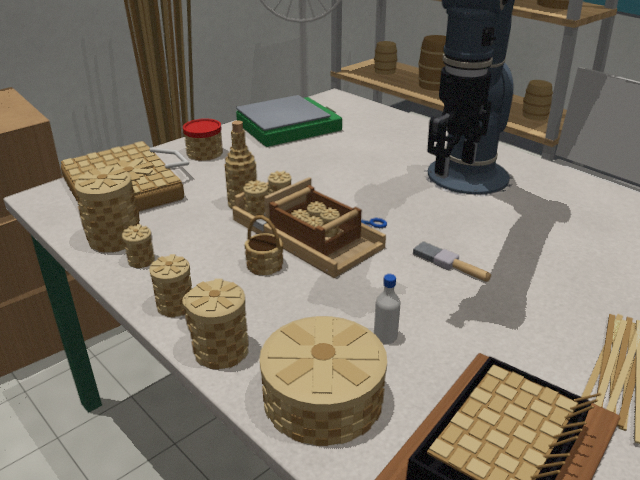

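Tail at 54.0 and 54.5 mm across the two corner posts (square, 160 mm from the divider face), lying flat at post height 0.080. The divider is unmoved and the other things look undisturbed. Handing in.

```bash
python3 -c "
from rig import *
finish_job();print(sense()['time_s'])"
```

```text
the job is handed in; nothing more can be done
the job is handed in; nothing more can be done
```

The crate is flat in the tray, square and snug against the divider, and the job is handed in at about 33 s on the robot's clock. One early slip goes against the instructions: the whole crate was briefly off the table before I corrected it.

**What I did:** I gripped the leading handle, raised that end, lined the crate up with the tray and slid its nose onto the sill with the tail dragging on the table. I then released it and pushed from the trailing end with two spread fingers, which rose as the crate tipped in. For the last few millimetres I eased it up to the divider in half-millimetre steps.

**Last checks:**
- **Position:** The trailing end is at 54.0 and 54.5 mm on its two sides, so the crate is square to within about 0.3°. That is about one crate length, 160 mm, from the divider face.
- **Divider:** It reads 213 mm before and after, so it was not pushed along. The final press was about 7 N in total and the crate stopped firmly.
- **Other things:** None of them looked moved in the final pictures. I compared these by eye and did not measure them.

**What went wrong:** On the first two lifts, at 60 N and then 20 N grip, the dowel did not turn in the fingers. The tail rose with the nose, about 16 mm the first time and 9 mm the second. Both times I lowered the crate back in place, then gripped nearer the dowel's axis and tilted the gripper along with the crate. On that third lift the tail stayed on the table to within about 1 mm.

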